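# Count to the third gap and push the scrubber home

### The arm

A 6-joint arm with a two-finger parallel gripper is mounted at the origin on the work surface. World frame = base frame: x ahead of the robot, y to its left, z up, the work surface at z = 0. Lengths are in mm, angles in rad, forces in N, time in s.
With the tool pointing down it reaches from about 300 to 775 mm from the base axis. Payload 14.6 kg.
Tool frame: the origin (TCP) lies midway between the tips of the shut fingers; the grasp point (between the pads) lies 19 mm behind it; x points along the fingers, z is the direction in which the jaws open and shut, and the axes are right-handed (so a half turn about x gives the same grasp; the last joint's range is limited). The gripper opens to 94 mm and grips with 3 to 60 N. Pads are 16 mm wide; open, the fingers measure 119 mm over their backs; the gripper's body (75 mm by 177 mm) begins 78 mm behind the grasp point.
Start: joints at [1.102, 0.3, 1.521, -0, 1.321, -0.067], TCP at [215.088, 506.188, 205.446] pointing down, gripper open.
Joint ranges: [-3.03, 3.03], [-0.79, 2.21], [0.23, 2.52], [-1.04, 4.18], [0, 3.07], [-2.55, 2.55]. Speed limits (rad/s): [2.22, 2.22, 2.57, 3.14, 3.14, 3.14].

### API

Orientations are given as [roll, pitch, yaw] about the fixed x, y, z axes, in that order (R = Rz(yaw) Ry(pitch) Rx(roll)).
In Python, from cell import * gives the robot as it stands.
- The arm moves only by the tool play_rows, never from a script. Its argument "motion" is one flat list of numbers, 7 for each row, row after row: the turn, a rotation vector about the tool's x, y, z in rad, then the shift along the tool's x, y, z in m, then the closure, from -1 (fully open) to 1 (shut), so that 0 is half open. In form: [rx, ry, rz, x, y, z, fingers, rx, ry, rz, x, y, z, fingers, ...]. A call has 1 to 20 rows; each row shifts and turns the pose as measured when the row begins, along the tool's axes as they then stand; what a row does not reach is not made up. A row lasts 1/10 s, in which the tool goes at most 50 mm and 8.59 degrees, less where a joint would pass 70% of its speed; a pose out of reach is approached as far as the arm can. A call with a gripper value outside its range is refused whole. The fingers move at their own pace and stop on an object; "newtons" is the grip in N (left out, the last holds). Time passes only in rows, so rows that do not move let the fingers close. It gives the time, the measured TCP pose, the force and the opening at its end, in the units of the state.
- read_state(): the state, without advancing time (a new reading comes with each control period).
- camera(name): name is "scene" or "top" or "wrist"; returns (picture, depth): 480x640x3 uint8, blue, green, red; 480x640 float32, mm along the optical axis (not along the pixel's ray), 0 where there is no reading.
- camera_params(name): a dict with "fx", "fy", "cx", "cy" (pixels), "k1" (the pictures are not rectified: a ray, as slopes to the right and down, at radius r is drawn at 1 + k1 r^2 times it, then the intrinsics apply), "T" (4x4, takes a point from camera to world coordinates). Camera axes: x right, y down, z forward; pixel columns grow to the right and rows downward; lengths in mm; the calibration is good to about 2 mm. A picture is of the moment at which its call begins: read the wrist's pose just before it. camera_params takes no time and is no camera call; for the wrist camera it gives the pose at the moment of the call.
- sign_off(): hands the job in, once; it reports no verdict.
Trained networks look in the newest picture that a camera, given by its name, has taken for a name from the list of things; names that differ only in an ending like _2 or _b are one class to them, and where a whole thing is asked for, a point or a joint stands for the part that bears it (a point fixed in the world has none). Each returns a list of dicts, best first, with "conf" (0 to 1); they miss things now and then, are a little off and sometimes report something else, mostly with a low value. They report only what shows in the picture. A call takes as long as a camera call. They do not tell look-alikes from the thing itself.
- masks_of(camera, name): "region" (480x640 bool, what is visible of it).
- place_of(camera, name): "at" ([x, y, z] in mm, in the coordinates of the camera as it stood for that picture, good to about 4 mm: a listed point, or the origin of a listed thing).
The state is a dict: "clock": time; "joints": joint angles; "qd": joint speeds; "effort": joint torques, N m; "eef_pos": TCP position; "eef_rot": TCP orientation; "wrist_force": force on the tool from outside, world axes, zero at the start; "moment": the same for the moment, N m; "finger_gap": finger opening in mm.
Only numpy, scipy, OpenCV 4.12 (cv2) and the standard library are available. Lean on these libraries where they do the work, as an engineer would, in place of code of your own. Each camera call takes 0.05 s, during which the arm holds its last target.

### The job

Starting at the end of the rack where the soap pump stands, run a fingertip along the back rail and count the gaps by flicking their tabs well over: first, second, third, and stop there, leaving the tabs beyond alone. Then, with a fingertip, push the grey scrubber along the tray and fully home into that third gap, without lifting or tipping it. Leave the pump and the lantern where they stand.

Things in the scene. Friction and masses are not known exactly. Their poses are not given: they have to be found in the camera images.
- rack: White divider rack fixed to the shelf, 100 mm deep (x -66 to +34), 311 mm long (y). Origin on the shelf surface at mid-length; x away from the robot, y along the rack to the robot's left, z up (yaw within 0.25 rad of the world's). Front to back: low lip, flat tray, seven dividers making six gaps, back rail with one sprung steel tab behind each gap.
- tray_mid (a point): Middle of the rack's tray floor: rack x -37, y 0, 4 mm above the shelf. The floor runs from x -61 to -13 and is open at both ends (y = +-155.5 mm). The lip in front of it is 5 mm thick and 12 mm high. Axes as the rack's.
- gaps_mid (a point): Point on the rack floor at the dividers' front ends: rack x -13, y 0, z 4 mm. Dividers 24 mm high, x -13 to +24, 5 mm thick, the front 13 mm tapering to 2 mm, at y 0, +-51, +-102, +-153 mm. The six gaps between them are 46 mm wide, 37 mm deep, open to front and above, centred at y +127.5, +76.5, +25.5, -25.5, -76.5, -127.5 mm.
- rail_mid (a point): Middle of the back rail's top: rack x +29, y 0, 44 mm above the shelf. The rail is 10 mm thick. Each tab, behind the middle of its gap, is 16 mm wide (x), 4 mm thick (y), hinged at 47 mm and reaching 77 mm above the shelf. A fingertip 10 to 20 mm above the hinge, moving along the rail, bends a tab with a few newtons and passes over it.
- scrubber: Grey silicone scrubber, a round upright puck 40 mm across and 34 mm high, about 60 g, origin at the centre of its underside. It stands on the rack's tray floor (origin 4 mm above the shelf), between the lip and the dividers (4 mm play each side), and slides there. Fully home in a gap it touches the back rail: its origin is then at rack x = +4 mm and it stands 3 mm proud of the dividers' front ends.
- pump: Stainless soap pump, 60 mm across and 148 mm high with a spout, loose, origin at the centre of its underside. It stands about 270 mm from the middle of the rack, off one of its two ends: the gaps are counted from that end.
- lantern: Small white battery lantern with a clear middle and a toggle switch, 68 mm across and 114 mm high, loose, origin at the centre of its underside. It stands off the other end of the rack. Not to be disturbed.
- tab_a (a joint): Bend (rad) of the sprung tab behind the gap centred at rack y = +127.5 mm (tab_a leftmost, +y; tab_f rightmost). 0 = upright, positive = leaning to the rack's -y, at most 1.45 either way; light spring (0.02 N m/rad), back upright when let go.
- tab_b (a joint): Bend (rad) of the sprung tab behind the gap centred at rack y = +76.5 mm (tab_a leftmost, +y; tab_f rightmost). 0 = upright, positive = leaning to the rack's -y, at most 1.45 either way; light spring (0.02 N m/rad), back upright when let go.
- tab_c (a joint): Bend (rad) of the sprung tab behind the gap centred at rack y = +25.5 mm (tab_a leftmost, +y; tab_f rightmost). 0 = upright, positive = leaning to the rack's -y, at most 1.45 either way; light spring (0.02 N m/rad), back upright when let go.
- tab_d (a joint): Bend (rad) of the sprung tab behind the gap centred at rack y = -25.5 mm (tab_a leftmost, +y; tab_f rightmost). 0 = upright, positive = leaning to the rack's -y, at most 1.45 either way; light spring (0.02 N m/rad), back upright when let go.
- tab_e (a joint): Bend (rad) of the sprung tab behind the gap centred at rack y = -76.5 mm (tab_a leftmost, +y; tab_f rightmost). 0 = upright, positive = leaning to the rack's -y, at most 1.45 either way; light spring (0.02 N m/rad), back upright when let go.
- tab_f (a joint): Bend (rad) of the sprung tab behind the gap centred at rack y = -127.5 mm (tab_a leftmost, +y; tab_f rightmost). 0 = upright, positive = leaning to the rack's -y, at most 1.45 either way; light spring (0.02 N m/rad), back upright when let go.
Things that resemble listed ones, but are neither listed nor needed, are in the scene too. Of the things shaped like the scrubber, the grey one is meant.

How it is judged (in metres and radians):
On the way, in this order (a step that is already met when the one before it is completed fails the run):
1. the tab of the first gap from the pump end is flicked over (0.5 rad or more) (((y of pump in the frame of rack above 0 m and (value of joint tab_a above 0.5 rad or value of joint tab_a below -0.5 rad)) or (not (y of pump in the frame of rack above 0 m) and (value of joint tab_f above 0.5 rad or value of joint tab_f below -0.5 rad)))), for 0.03 s.
2. the tab of the second gap from the pump end is flicked over (0.5 rad or more) (((y of pump in the frame of rack above 0 m and (value of joint tab_b above 0.5 rad or value of joint tab_b below -0.5 rad)) or (not (y of pump in the frame of rack above 0 m) and (value of joint tab_e above 0.5 rad or value of joint tab_e below -0.5 rad)))), for 0.03 s.
3. the tab of the third gap from the pump end is flicked over (0.5 rad or more) (((y of pump in the frame of rack above 0 m and (value of joint tab_c above 0.5 rad or value of joint tab_c below -0.5 rad)) or (not (y of pump in the frame of rack above 0 m) and (value of joint tab_d above 0.5 rad or value of joint tab_d below -0.5 rad)))), for 0.03 s.
4. the scrubber is home in the third gap from the pump end (x of scrubber in the frame of rack between -0.001 and 0.012 m and z of scrubber in the frame of rack below 0.009 m and angle between scrubber's own z axis and vertical below 0.15 rad and ((y of pump in the frame of rack above 0 m and y of scrubber in the frame of rack between 0.0175 and 0.0335 m) or (not (y of pump in the frame of rack above 0 m) and y of scrubber in the frame of rack between -0.0335 and -0.0175 m))), for 0.2 s.
At the end, for the whole second after the job is handed in: The scrubber stands upright on the rack floor in the third gap from the pump end, at rest, within 5 mm of the back rail, and all six tabs have sprung back upright (within 0.1 rad) (all of step 4 and linear speed of scrubber below 0.01 m/s and value of joint tab_a between -0.1 and 0.1 rad and value of joint tab_b between -0.1 and 0.1 rad and value of joint tab_c between -0.1 and 0.1 rad and value of joint tab_d between -0.1 and 0.1 rad and value of joint tab_e between -0.1 and 0.1 rad and value of joint tab_f between -0.1 and 0.1 rad); the robot touches nothing.
It fails at once if a tab beyond the third is flicked over (0.5 rad or more) ((y of pump in the frame of rack above 0 m and ((value of joint tab_d above 0.5 rad or value of joint tab_d below -0.5 rad) or (value of joint tab_e above 0.5 rad or value of joint tab_e below -0.5 rad) or (value of joint tab_f above 0.5 rad or value of joint tab_f below -0.5 rad))) or (not (y of pump in the frame of rack above 0 m) and ((value of joint tab_a above 0.5 rad or value of joint tab_a below -0.5 rad) or (value of joint tab_b above 0.5 rad or value of joint tab_b below -0.5 rad) or (value of joint tab_c above 0.5 rad or value of joint tab_c below -0.5 rad)))).
It fails at once if the scrubber is lifted (more than 12 mm) or tipped over (z of scrubber in the frame of rack above 0.016 m or angle between scrubber's own z axis and vertical above 0.5 rad).
It fails at once if the soap pump is pushed out of place or tipped (distance of pump from where it was at the start of the episode above 0.02 m or angle between pump's own z axis and vertical above 0.3 rad).
It fails at once if the lantern is pushed out of place or tipped (distance of lantern from where it was at the start of the episode above 0.02 m or angle between lantern's own z axis and vertical above 0.3 rad).
It also fails if it takes over 64 s, if anything falls off the work surface, if the arm or the gripper's body presses on something with over 40 N, if the wrist force passes 120 N, or if a joint passes its speed limit or range.

## Working session

There is one attempt and no reset: what is moved stays moved. The work goes in short steps, Python scripts to look and compute and a tool call to move; the robot and the scene stay as the last step left them, time stands still between calls to the robot, and variables do not carry over. Pictures are saved under pics/ and viewed, and the job is handed in when it is done.

Besides the shell and the picture viewer there is one more tool, called after ">>>" as a command line: name --argument value ..., lists and objects as JSON in quotes. play_rows: Moves the arm, as the interface text tells. Its arguments: {"type":"object","properties":{"motion":{"type":"array","items":{"type":"number"}},"newtons":{"type":"number"}},"required":["motion"]}

```bash
mkdir -p pics; cat > h.py <<'E'
from cell import *
import numpy as np, cv2
from scipy.spatial.transform import Rotation as R
def shot(n,f):
    p=camera_params(n); im,d=camera(n); cv2.imwrite('pics/'+f,im); return im,d,p
def w(p,at):
    return (np.array(p['T'])@np.r_[at,1])[:3]
def pix2w(p,u,v,z):
    K=np.array([[p['fx'],0,p['cx']],[0,p['fy'],p['cy']],[0,0,1.]])
    r=cv2.undistortPoints(np.array([[[u,v]]],float),K,np.array([p['k1'],0,0,0.]))[0,0]
    return w(p,[r[0]*z,r[1]*z,z])
E
python3 - <<'E'
from h import *
s=read_state();print({k:np.round(v,3) for k,v in s.items()})
for n in ['scene','top']:
    im,d,p=shot(n,n+'0.png')
    for t in ['rack','tray_mid','gaps_mid','rail_mid','scrubber','pump','lantern','tab_a']:
        for o in place_of(n,t)[:4]: print(n,t,round(o['conf'],2),np.round(w(p,o['at'])))
E
```

```text
{'clock': np.float64(0.0), 'joints': array([ 1.102,  0.3  ,  1.522,  0.   ,  1.321, -0.067]), 'qd': array([-0.   , -0.001, -0.001, -0.001,  0.   ,  0.001]), 'effort': array([ 0.0000e+00, -5.3180e+01, -3.5274e+01,  7.1000e-02,  2.4000e-02,
       -0.0000e+00]), 'eef_pos': array([214.968, 505.966, 204.876]), 'eef_rot': array([ 3.059,  1.57 , -2.055]), 'wrist_force': array([-0.206,  0.474, -0.031]), 'moment': array([-0.025, -0.04 , -0.012]), 'finger_gap': np.float64(94.07)}
scene rack 0.68 [584. -12.   2.]
scene rack 0.33 [551.  -4.   3.]
scene tray_mid 0.91 [550. -12.   8.]
scene tray_mid 0.4 [599. 255.   2.]
scene gaps_mid 0.71 [575.  -8.   8.]
scene rail_mid 0.87 [613. -13.  42.]
scene scrubber 0.89 [ 444. -112.    3.]
scene scrubber 0.89 [399. -46.   1.]
scene scrubber 0.76 [458. 100.  -1.]
scene scrubber 0.64 [548.  -6.   3.]
scene pump 0.93 [ 576. -290.    4.]
scene lantern 0.74 [598. 256.   0.]Traceback (most recent call last):
  File "<stdin>", line 6, in <module>
ValueError: it knows: gaps_mid, lantern, pump, rack, rail_mid, scrubber, tray_mid
```

```bash
python3 - <<'E'
from h import *
for n in ['top']:
    im,d,p=shot(n,n+'1.png')
    for t in ['rack','tray_mid','gaps_mid','rail_mid','scrubber','pump','lantern']:
        for o in place_of(n,t)[:4]: print(n,t,round(o['conf'],2),np.round(w(p,o['at'])))
E
```

```text
top rack 0.94 [586.  -7.  -0.]
top tray_mid 0.91 [549.  -8.   3.]
top rail_mid 0.94 [616.  -6.  44.]
top scrubber 0.97 [460. 106.  -4.]
top scrubber 0.87 [ 441. -114.    2.]
top scrubber 0.83 [452.  20.   1.]
top scrubber 0.72 [395. -47.  -4.]
top pump 0.67 [ 573. -288.    0.]
top pump 0.6 [600. 258.  -3.]
top pump 0.16 [545.  -0.  -0.]
top lantern 0.67 [599. 259.  -3.]
```

View pics/scene0.png

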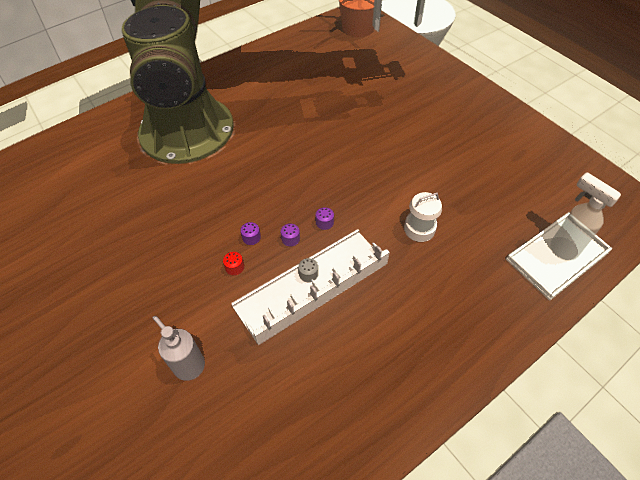

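View pics/top1.png

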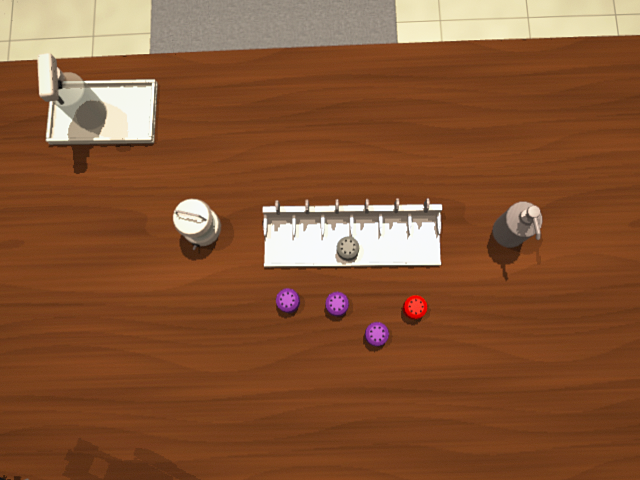

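The pictures show the pump (top 515,225) at the rack's -y end, so the tabs count f, e, d and the third gap is at rack y = -25.5. There are five scrubber-shaped things in the top view: purple at (287,300), (337,304) and (376,334), red at (415,307), and grey at (348,247). Only the grey one is grey and standing on the tray. I'll confirm it in a crop and measure the rack.

```bash
python3 - <<'E'
from h import *
im,d,p=shot('top','top2.png')
cv2.imwrite('pics/crop2.png',cv2.resize(im[190:280,255:450],None,fx=4,fy=4,interpolation=cv2.INTER_CUBIC))
H,W=d.shape
K=np.array([[p['fx'],0,p['cx']],[0,p['fy'],p['cy']],[0,0,1.]])
u,v=np.meshgrid(np.arange(W),np.arange(H))
r=cv2.undistortPoints(np.stack([u.ravel(),v.ravel()],1).astype(float)[:,None],K,np.array([p['k1'],0,0,0.]))[:,0].reshape(H,W,2)
P=np.dstack([r*d[...,None],d])@np.array(p['T'])[:3,:3].T+np.array(p['T'])[:3,3]
np.save('P.npy',P)
s=P[190:280,255:450].reshape(-1,3); c=im[190:280,255:450].reshape(-1,3)
print('px mm',d[240,350]/p['fx'], 'table z',np.median(P[350:400,300:400,2]))
rail=s[(abs(s[:,2]-44)<5)]
print('rail',len(rail),cv2.minAreaRect(rail[:,:2].astype(np.float32)))
tb=s[(s[:,2]>56)]; print('tabs',len(tb))
o=np.argsort(tb[:,1])
print(np.round(tb[o]))
white=s[(c.min(1)>120)|((s[:,2]>8))]
white=white[white[:,2]>2]
print('rack',cv2.minAreaRect(white[:,:2].astype(np.float32)))
sc=s[(abs(s[:,2]-38)<5)&(s[:,0]<590)]
print('scr',len(sc),sc.mean(0),sc.min(0),sc.max(0))
for nm,y0,y1,zz in [('pump',480,560,0),('lant',165,225,0)]:
    q=P[190:260,y0:y1].reshape(-1,3);q=q[q[:,2]>20];print(nm,q.min(0),q.max(0))
E
```

```text
px mm 1.7152368 table z -0.9304474913139984
rail 987 ((577.9591064453125, -8.550491333007812), (310.9801940917969, 88.95552825927734), 88.4084243774414)
tabs 287
[[ 610. -140.   75.]
 [ 606. -139.   75.]
 [ 608. -139.   75.]
 [ 618. -139.   71.]
 [ 613. -139.   69.]
 [ 610. -139.   80.]
 [ 602. -139.   64.]
 [ 616. -139.   73.]
 [ 614. -138.   74.]
 [ 602. -138.   58.]
 [ 610. -138.   74.]
 [ 602. -138.   71.]
 [ 608. -138.   74.]
 [ 604. -138.   73.]
 [ 606. -138.   75.]
 [ 605. -138.   75.]
 [ 618. -137.   71.]
 [ 616. -137.   72.]
 [ 602. -137.   65.]
 [ 605. -137.   69.]
 [ 603. -137.   68.]
 [ 614. -137.   74.]
 [ 612. -136.   75.]
 [ 602. -136.   58.]
 [ 610. -136.   62.]
 [ 607. -136.   75.]
 [ 605. -136.   74.]
 [ 619. -136.   69.]
 [ 608. -136.   77.]
 [ 607. -136.   65.]
 [ 617. -136.   69.]
 [ 614. -136.   68.]
 [ 609. -136.   79.]
 [ 610. -136.   67.]
 [ 612. -136.   68.]
 [ 602. -136.   64.]
 [ 613. -136.   56.]
 [ 618. -135.   59.]
 [ 615. -135.   70.]
 [ 615. -135.   58.]
 [ 604. -135.   66.]
 [ 604. -135.   70.]
 [ 621.  -89.   68.]
 [ 604.  -88.   63.]
 [ 617.  -88. 
[... 4816 characters left out ...]
 [ 624.  118.   71.]
 [ 609.  118.   56.]
 [ 612.  118.   72.]
 [ 610.  118.   70.]
 [ 609.  119.   67.]
 [ 609.  119.   61.]
 [ 620.  119.   75.]
 [ 613.  119.   76.]
 [ 614.  119.   75.]
 [ 616.  119.   74.]
 [ 622.  119.   73.]
 [ 618.  119.   74.]
 [ 612.  120.   72.]]
rack ((491.089599609375, -5.35455322265625), (314.5728759765625, 278.2872619628906), 88.58312225341797)
scr 341 [ 5.47192164e+02 -3.97527019e-01  3.64370424e+01] [527.97982248 -18.93369802  33.01990156] [565.31034878  18.97346049  41.65982884]
pump [ 352.47920808 -319.38244101   20.06978858] [ 601.60490579   17.92426013 1089.28999087]
lant [352.47920808  17.92426013  20.01649673] [ 633.05486354  292.68343731 1089.28999087]
```

View pics/crop2.png

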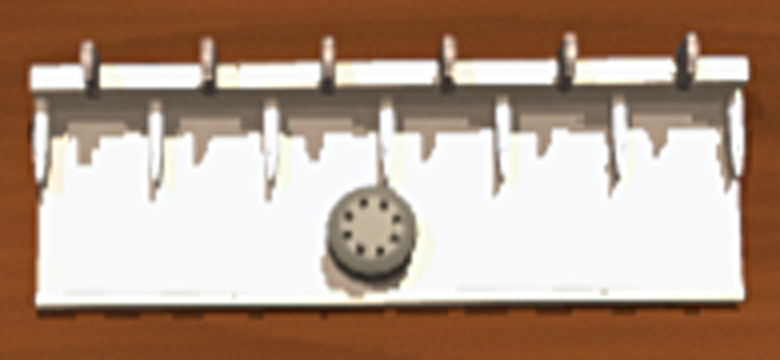

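Crop view: the grey puck at crop (372,233) stands on the tray near the middle divider, and the six tabs stand along the rail. From the tabs, the rack origin is about (584.5, -9.2) with yaw about -0.026. Next I'll work out the turn and the shift to the start of the rail.

```bash
cat >> h.py <<'E'
YAW=-0.026; O=np.array([584.5,-9.2,0])
RR=R.from_euler('z',YAW).as_matrix()
RT=RR@np.array([[0,0,1],[0,1,0],[-1,0,0.]])  # cols tool x,y,z
def st():
    s=read_state(); Rt=R.from_euler('xyz',s['eef_rot']).as_matrix(); return s,Rt
def go(rx,ry,z):
    s,Rt=st(); tgt=RR@np.array([rx,ry,0])+O+[0,0,z]
    print('clock',round(float(s['clock']),2),'tcp rack',np.round(RR.T@(s['eef_pos']-O),1),'F',np.round(s['wrist_force'],1),'gap',s['finger_gap'])
    print('turn',np.round(R.from_matrix(Rt.T@RT).as_rotvec(),4),'shift now-axes mm',np.round(Rt.T@(tgt-s['eef_pos']),1),'shift target-axes',np.round(RT.T@(tgt-s['eef_pos']),1))
E
python3 - <<'E'
from h import *
s,Rt=st(); print(np.round(Rt,3)); go(29,-160,205)
P=np.load('P.npy')
for a,b in [(480,560),(165,225)]:
    q=P[190:260,a:b].reshape(-1,3);q=q[(q[:,2]>20)&(q[:,2]<200)];print(q.min(0),q.max(0))
E
```

```text
[[-0.    -0.92   0.391]
 [-0.     0.391  0.92 ]
 [-1.     0.    -0.   ]]
clock 0.85 tcp rack [-382.7  505.6  205.5] F [-0.   0.3 -0.2] gap 93.99724063036388
turn [ 1.195 -0.     0.   ] shift now-axes mm [ 5.000e-01 -6.272e+02 -4.680e+02] shift target-axes [ 5.000e-01 -6.656e+02  4.117e+02]
[ 529.73648248 -319.38244101   20.06978858] [ 601.60490579 -259.37150499  151.64858878]
[557.13968813 226.01566282  20.01649673] [633.05486354 292.68343731 116.33112067]
```

>>> play_rows --motion '[0.149, 0, 0, 0, 0, 0, 1, 0.149, 0, 0, 0, 0, 0, 1, 0.149, 0, 0, 0, 0, 0, 1, 0.149, 0, 0, 0, 0, 0, 1, 0.149, 0, 0, 0, 0, 0, 1, 0.149, 0, 0, 0, 0, 0, 1, 0.149, 0, 0, 0, 0, 0, 1, 0.149, 0, 0, 0, 0, 0, 1, 0, 0, 0, 0, 0, 0, 1]' --newtons 20

```text
clock: 1.75
eef_pos: [215.1, 506.2, 205.5]
eef_rot: [-0.855, 1.571, -0.893]
wrist_force: [-0.0, 1.1, -0.3]
finger_gap: 24.9
```

```bash
python3 - <<'E'
from h import *
go(29,-160,205)
E
```

```text
clock 1.75 tcp rack [-382.7  505.6  205.5] F [-0.   1.1 -0.3] gap 24.854007044878657
turn [-0.0123  0.      0.    ] shift now-axes mm [ 5.000e-01 -6.605e+02  4.199e+02] shift target-axes [ 5.000e-01 -6.656e+02  4.117e+02]
```

>>> play_rows --motion '[-0.012, 0, 0, 0, 0, 0, 1, 0, 0, 0, 0, -0.035, 0.0215, 1, 0, 0, 0, 0, -0.035, 0.0215, 1, 0, 0, 0, 0, -0.035, 0.0215, 1, 0, 0, 0, 0, -0.035, 0.0215, 1, 0, 0, 0, 0, -0.035, 0.0215, 1, 0, 0, 0, 0, -0.035, 0.0215, 1, 0, 0, 0, 0, -0.035, 0.0215, 1, 0, 0, 0, 0, -0.035, 0.0215, 1, 0, 0, 0, 0, -0.035, 0.0215, 1, 0, 0, 0, 0, -0.035, 0.0215, 1, 0, 0, 0, 0, -0.035, 0.0215, 1, 0, 0, 0, 0, -0.035, 0.0215, 1, 0, 0, 0, 0, -0.035, 0.0215, 1, 0, 0, 0, 0, -0.035, 0.0215, 1, 0, 0, 0, 0, -0.035, 0.0215, 1, 0, 0, 0, 0, -0.035, 0.0215, 1, 0, 0, 0, 0, -0.035, 0.0215, 1, 0, 0, 0, 0, -0.035, 0.0215, 1, 0, 0, 0, 0, 0, 0, 1]'

```text
clock: 3.75
eef_pos: [629.5, -141.2, 205.8]
eef_rot: [0.31, 1.566, 0.387]
wrist_force: [-1.0, 0.5, -0.8]
finger_gap: 0.4
```

```bash
python3 - <<'E'
from h import *
go(29,-160,62)
E
```

```text
clock 3.75 tcp rack [  48.4 -130.7  205.8] F [-1.   0.5 -0.8] gap 0.40598702547341403
turn [ 0.1033  0.0041 -0.0016] shift now-axes mm [143.6 -27.3 -22.9] shift target-axes [143.8 -29.3 -19.4]
```

>>> play_rows --motion '[0.103, 0.004, -0.0016, 0, 0, 0, 1, 0, 0, 0, 0, -0.018, -0.01, 1, 0, 0, 0, 0, -0.017, -0.01, 1, 0, 0, 0, 0.03, 0, 0, 1, 0, 0, 0, 0.03, 0, 0, 1, 0, 0, 0, 0.02, 0, 0, 1, 0, 0, 0, 0, 0, 0, 1]'

```text
clock: 4.45
eef_pos: [607.1, -174.8, 123.4]
eef_rot: [0.651, 1.57, 0.65]
wrist_force: [0.3, 0.3, 0.4]
finger_gap: 0.5
```

```bash
python3 - <<'E'
from h import *
go(29,-165,61)
im,d,p=shot('scene','s3.png')
cv2.imwrite('pics/s3c.png',cv2.resize(im[180:400,130:410],None,fx=2.7,fy=2.7))
E
```

```text
clock 4.45 tcp rack [  26.8 -164.9  123.4] F [0.3 0.3 0.4] gap 0.4893410144562153
turn [ 0.0252  0.0004 -0.0003] shift now-axes mm [62.4 -0.1  2.1] shift target-axes [62.4 -0.1  2.2]
```

View pics/s3c.png

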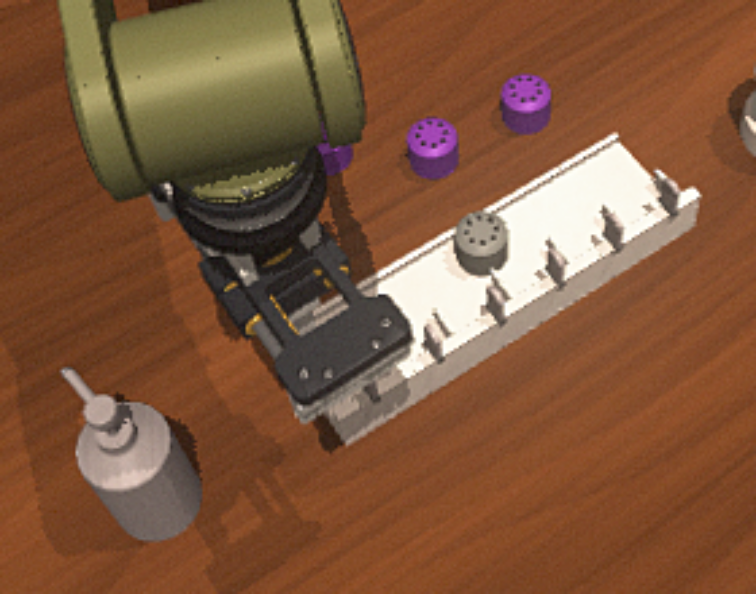

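View: the gripper is beside the -y end of the rack, clear of the pump (crop 140,460). Tabs e to a stand upright. Now I lower it to rail height.

>>> play_rows --motion '[0.025, 0, 0, 0, 0, 0.002, 1, 0, 0, 0, 0.02, 0, 0, 1, 0, 0, 0, 0.02, 0, 0, 1, 0, 0, 0, 0.02, 0, 0, 1, 0, 0, 0, 0, 0, 0, 1]'

```text
clock: 5.0
eef_pos: [614.0, -174.8, 71.9]
eef_rot: [-0.268, 1.557, -0.294]
wrist_force: [0.2, 0.3, 0.3]
finger_gap: 0.7
```

```bash
python3 - <<'E'
from h import *
go(29,-165,61)
E
```

```text
clock 5.0 tcp rack [  33.8 -164.8   71.9] F [0.2 0.3 0.3] gap 0.7413982242325664
turn [0.0009 0.0134 0.0037] shift now-axes mm [10.8 -0.1 -4.9] shift target-axes [10.9 -0.2 -4.8]
```

>>> play_rows --motion '[0.001, 0.0134, 0.004, 0.009, 0, -0.004, 1, 0, 0, 0, 0, 0, 0, 1]'

```text
clock: 5.2
eef_pos: [611.0, -174.9, 65.2]
eef_rot: [-0.178, 1.569, -0.204]
wrist_force: [-0.2, 0.4, -0.4]
finger_gap: 0.3
```

```bash
python3 - <<'E'
from h import *
go(29,-165,61)
E
```

```text
clock 5.2 tcp rack [  30.8 -165.    65.2] F [-0.2  0.4 -0.4] gap 0.3177321168088439
turn [0.0001 0.0021 0.0004] shift now-axes mm [ 4.2 -0.  -1.8] shift target-axes [ 4.2 -0.  -1.8]
```

>>> play_rows --motion '[0, 0.002, 0, 0.005, 0, -0.002, 1, 0, 0, 0, 0, 0.01, 0, 1, 0, 0, 0, 0, 0.01, 0, 1, 0, 0, 0, 0, 0.01, 0, 1, 0, 0, 0, 0, 0.01, 0, 1, 0, 0, 0, 0, 0.01, 0, 1, 0, 0, 0, 0, 0.01, 0, 1, 0, 0, 0, 0, 0, 0, 1]'

```text
clock: 6.0
eef_pos: [612.0, -108.9, 63.3]
eef_rot: [-0.37, 1.566, -0.395]
wrist_force: [-0.6, 0.2, 0.3]
finger_gap: 0.5
```

```bash
python3 - <<'E'
from h import *
go(29,-90,61)
im,d,p=shot('scene','s4.png')
cv2.imwrite('pics/s4c.png',cv2.resize(im[180:400,130:410],None,fx=2.7,fy=2.7))
E
```

```text
clock 6.0 tcp rack [ 30.1 -99.   63.3] F [-0.6  0.2  0.3] gap 0.5295304118944795
turn [0.0011 0.0046 0.0018] shift now-axes mm [ 2.2  9.  -1.1] shift target-axes [ 2.3  9.  -1.1]
```

View pics/s4c.png

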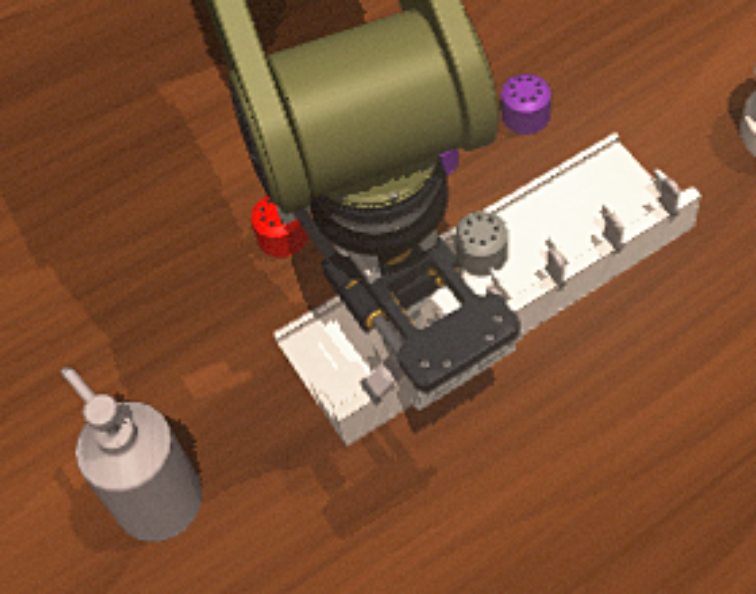

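View: tab f (crop 378,385) lies well over toward +y behind the fingertip, and tab e has not been touched yet. I'll carry on along the rail.

>>> play_rows --motion '[0, 0.004, 0.001, 0.002, 0.01, -0.001, 1, 0, 0, 0, 0, 0.01, 0, 1, 0, 0, 0, 0, 0.01, 0, 1, 0, 0, 0, 0, 0.01, 0, 1, 0, 0, 0, 0, 0.01, 0, 1, 0, 0, 0, 0, 0, 0, 1]'

```text
clock: 6.65
eef_pos: [612.2, -55.5, 60.8]
eef_rot: [-1.576, 1.57, -1.601]
wrist_force: [0.5, 0.6, 1.8]
finger_gap: 0.6
```

```bash
python3 - <<'E'
from h import *
go(29,-5,61)
im,d,p=shot('scene','s5.png')
cv2.imwrite('pics/s5c.png',cv2.resize(im[180:400,130:410],None,fx=2.7,fy=2.7))
E
```

```text
clock 6.65 tcp rack [ 28.9 -45.6  60.8] F [0.5 0.6 1.8] gap 0.6066248996436565
turn [ 0.0001 -0.      0.0008] shift now-axes mm [-0.2 40.6  0.1] shift target-axes [-0.2 40.6  0.1]
```

View pics/s5c.png

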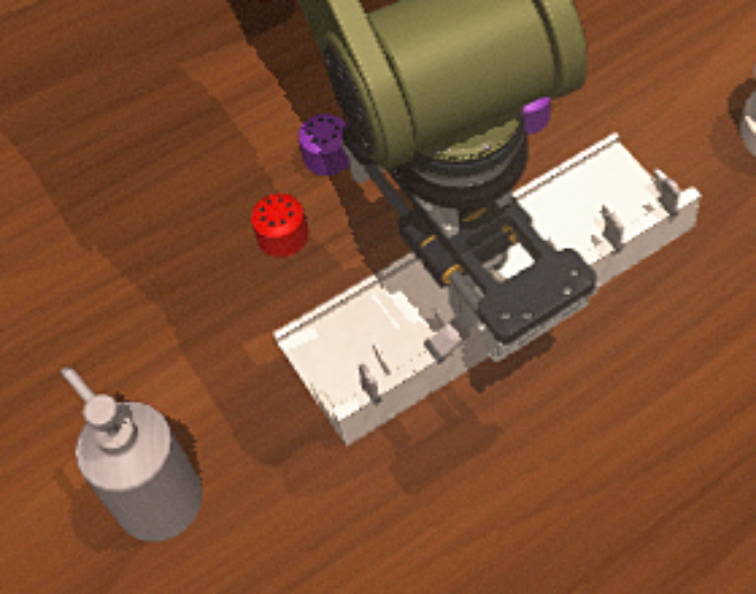

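View: tab f is upright again and tab e is lying over. Now the third tab, and I stop well short of tab c at +25.5.

>>> play_rows --motion '[0, 0, 0, 0, 0.01, 0, 1, 0, 0, 0, 0, 0.01, 0, 1, 0, 0, 0, 0, 0.01, 0, 1, 0, 0, 0, 0, 0.006, 0, 1, 0, 0, 0, 0, 0, 0, 1]'

```text
clock: 7.2
eef_pos: [613.2, -17.4, 60.8]
eef_rot: [-1.486, 1.57, -1.512]
wrist_force: [-0.2, 0.4, 0.0]
finger_gap: 0.2
```

```bash
python3 - <<'E'
from h import *
go(29,-5,61)
im,d,p=shot('scene','s6.png')
cv2.imwrite('pics/s6c.png',cv2.resize(im[180:400,130:410],None,fx=2.7,fy=2.7))
E
```

```text
clock 7.2 tcp rack [28.9 -7.4 60.8] F [-0.2  0.4  0. ] gap 0.1614435438145259
turn [-0.0006  0.0001  0.0011] shift now-axes mm [-0.2  2.4  0.1] shift target-axes [-0.2  2.4  0.1]
```

View pics/s6c.png

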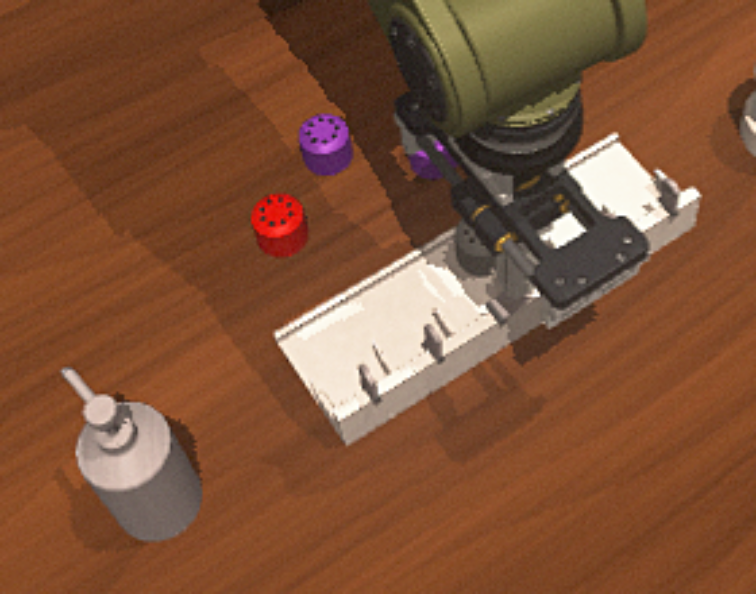

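View: tab e is upright again and tab d lies over at crop (500,310). I lift straight up, then go above the tray on the +y side of the scrubber.

>>> play_rows --motion '[0, 0, 0, -0.025, 0, 0, 1, 0, 0, 0, -0.025, 0, 0, 1, 0, 0, 0, -0.02, 0, 0, 1, 0, 0, 0, 0, 0, 0, 1, 0, 0, 0, 0, 0.027, -0.033, 1, 0, 0, 0, 0, 0.027, -0.033, 1, 0, 0, 0, 0, 0, 0, 1, 0, 0, 0, 0, 0, 0, 1]'

```text
clock: 8.05
eef_pos: [545.1, 38.3, 128.4]
eef_rot: [-3.067, 1.565, -3.096]
wrist_force: [-0.5, -0.6, 0.7]
finger_gap: 0.5
```

```bash
python3 - <<'E'
from h import *
go(-37,48,20)
im,d,p=shot('wrist','w7.png')
im,d,p=shot('scene','s7.png')
cv2.imwrite('pics/s7c.png',cv2.resize(im[180:400,130:410],None,fx=2.7,fy=2.7))
E
```

```text
clock 8.05 tcp rack [-40.7  46.4 128.4] F [-0.5 -0.6  0.7] gap 0.48529614061309195
turn [-0.0033 -0.0054  0.0004] shift now-axes mm [108.4   1.6   4.2] shift target-axes [108.4   1.6   3.7]
```

View pics/s7c.png

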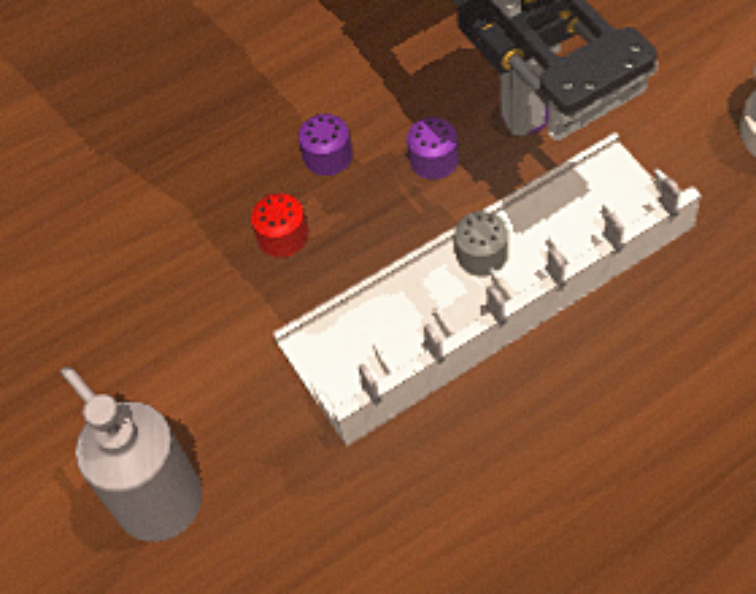

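View pics/w7.png

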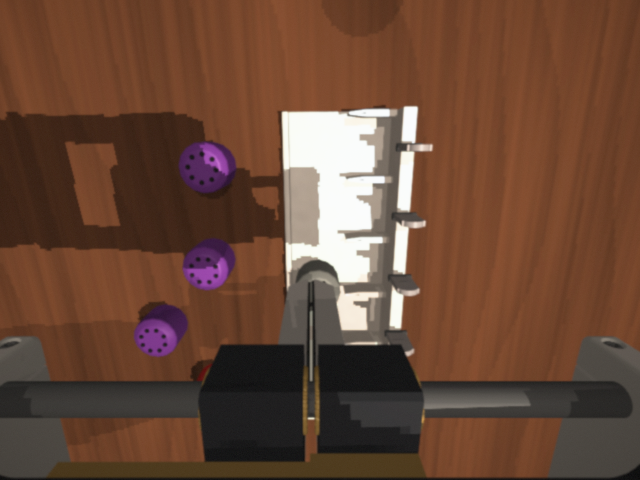

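Both views: all six tabs are upright again and the scrubber has not moved. Next I lower the fingertip into the tray.

>>> play_rows --motion '[-0.003, -0.005, 0, 0, 0.002, 0.004, 1, 0, 0, 0, 0.025, 0, 0, 1, 0, 0, 0, 0.025, 0, 0, 1, 0, 0, 0, 0.02, 0, 0, 1, 0, 0, 0, 0, 0, 0, 1, 0, 0, 0, 0, 0, 0, 1]'

```text
clock: 8.75
eef_pos: [554.3, 36.9, 55.4]
eef_rot: [-0.177, 1.568, -0.207]
wrist_force: [-0.2, -0.2, 0.4]
finger_gap: 0.4
```

```bash
python3 - <<'E'
from h import *
go(-37,48,20)
E
```

```text
clock 8.75 tcp rack [-31.4  45.3  55.4] F [-0.2 -0.2  0.4] gap 0.4494958287812071
turn [-0.0045  0.0024  0.0004] shift now-axes mm [35.4  2.7 -5.7] shift target-axes [35.4  2.7 -5.6]
```

>>> play_rows --motion '[-0.004, 0.002, 0, 0.0, 0.003, -0.006, 1, 0, 0, 0, 0.01, 0, -0.001, 1, 0, 0, 0, 0.01, 0, -0.001, 1, 0, 0, 0, 0.01, 0, -0.001, 1, 0, 0, 0, 0, 0, 0, 1, 0, 0, 0, 0, 0, 0, 1]'

```text
clock: 9.35
eef_pos: [546.2, 40.2, 25.3]
eef_rot: [-0.078, 1.567, -0.104]
wrist_force: [-0.1, -0.2, -0.2]
finger_gap: 0.7
```

```bash
python3 - <<'E'
from h import *
go(-37,2.5,20)
im,d,p=shot('scene','s8.png')
cv2.imwrite('pics/s8c.png',cv2.resize(im[200:350,240:410],None,fx=4,fy=4))
E
```

```text
clock 9.35 tcp rack [-39.6  48.4  25.3] F [-0.1 -0.2 -0.2] gap 0.6563199210385979
turn [-0.0004  0.004   0.0003] shift now-axes mm [  5.3 -45.9   2.6] shift target-axes [  5.3 -45.9   2.6]
```

View pics/s8c.png

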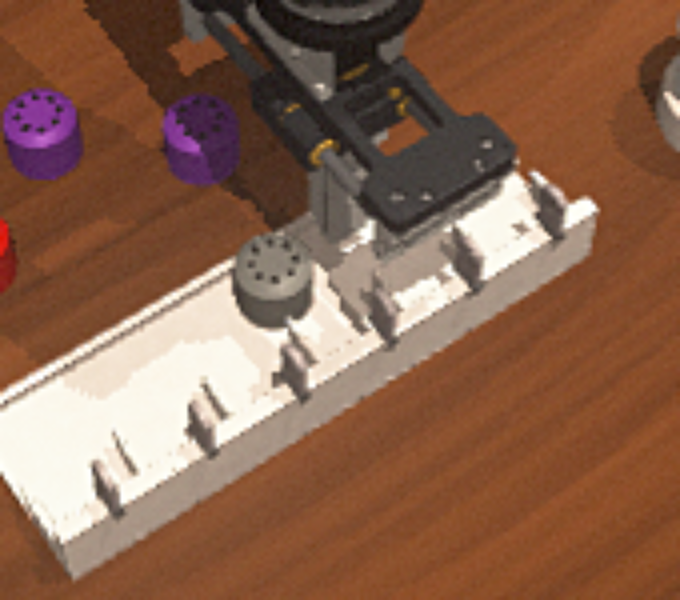

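View: the fingertip (crop 340,225) is in the tray on the +y side of the grey puck (270,280), clear of the lip and dividers. Now I push along -y.

>>> play_rows --motion '[0, 0.004, 0, 0.005, 0, 0.003, 1, 0, 0, 0, 0, -0.006, 0, 1, 0, 0, 0, 0, -0.006, 0, 1, 0, 0, 0, 0, -0.006, 0, 1, 0, 0, 0, 0, -0.006, 0, 1, 0, 0, 0, 0, -0.006, 0, 1, 0, 0, 0, 0, -0.006, 0, 1, 0, 0, 0, 0, 0, 0, 1, 0, 0, 0, 0, 0, 0, 1]'

```text
clock: 10.3
eef_pos: [549.0, 0.0, 20.8]
eef_rot: [-0.272, 1.57, -0.3]
wrist_force: [0.2, 1.0, 0.9]
finger_gap: 0.8
```

```bash
python3 - <<'E'
from h import *
go(-37,2.5,20)
im,d,p=shot('scene','s9.png')
cv2.imwrite('pics/s9c.png',cv2.resize(im[200:350,240:410],None,fx=4,fy=4))
for o in place_of('scene','scrubber')[:5]: print(round(o['conf'],2),np.round(RR.T@(w(p,o['at'])-O)))
E
```

```text
clock 10.3 tcp rack [-35.7   8.3  20.8] F [0.2 1.  0.9] gap 0.7850603235018778
turn [-0.0015  0.0012  0.0003] shift now-axes mm [ 0.8 -5.8 -1.3] shift target-axes [ 0.8 -5.8 -1.3]
0.68 [-186.  -42.   -1.]
0.62 [-35. -26.   1.]
0.46 [-128.  113.   -1.]
```

View pics/s9c.png

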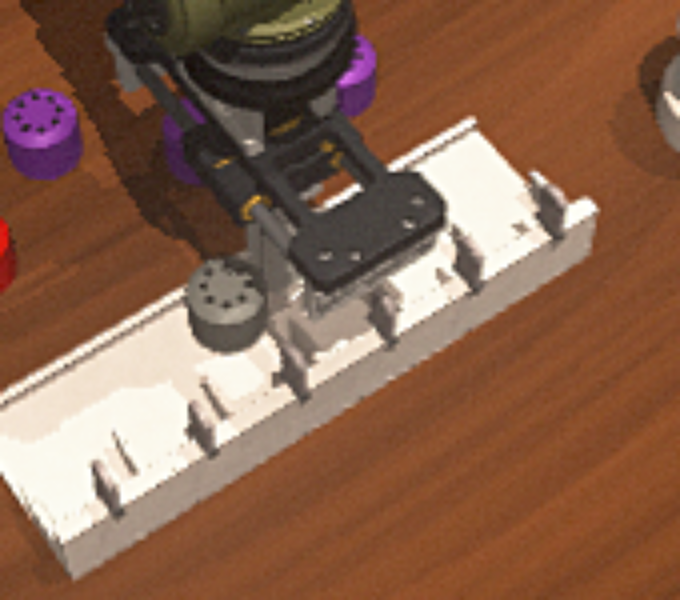

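```bash
cat >> h.py <<'E'
def puck(n,im,p,box,ztop=38):
    u0,v0,u1,v1=box
    hsv=cv2.cvtColor(im,cv2.COLOR_BGR2HSV)
    return None
def rayz(p,u,v,z):
    a=pix2w(p,u,v,1.);c=np.array(p['T'])[:3,3];return RR.T@(c+(a-c)*(z-c[2])/(a[2]-c[2])-O)
E
python3 - <<'E'
from h import *
o=cv2.imread('pics/scene0.png')
p=camera_params('scene')
# calibrate the method: puck top at the start / now
print('start',rayz(p,308.5,265,38)); 
for (cx,cy) in [(228,285)]: print('now',rayz(p,240+cx/4,200+cy/4,38))
im,d,pt=shot('top','t9.png')
cv2.imwrite('pics/t9c.png',cv2.resize(im[190:280,255:450],None,fx=4,fy=4,interpolation=cv2.INTER_CUBIC))
cv2.imwrite('pics/s0c.png',cv2.resize(o[200:350,240:410],None,fx=4,fy=4))
E
```

```text
start [-34.02417203   5.50168643  38.        ]
now [-35.03961545 -21.00692786  38.        ]
```

View pics/t9c.png

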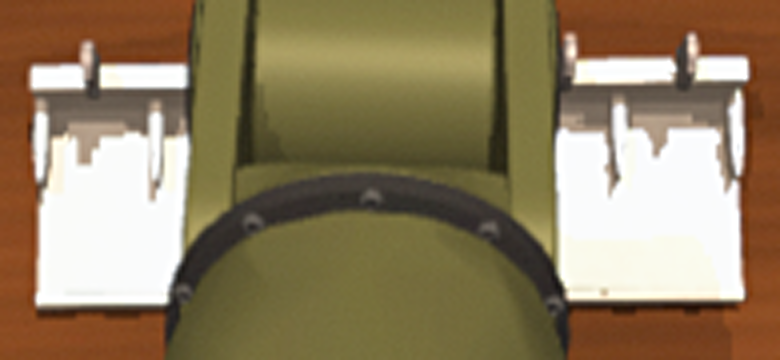

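View pics/s0c.png

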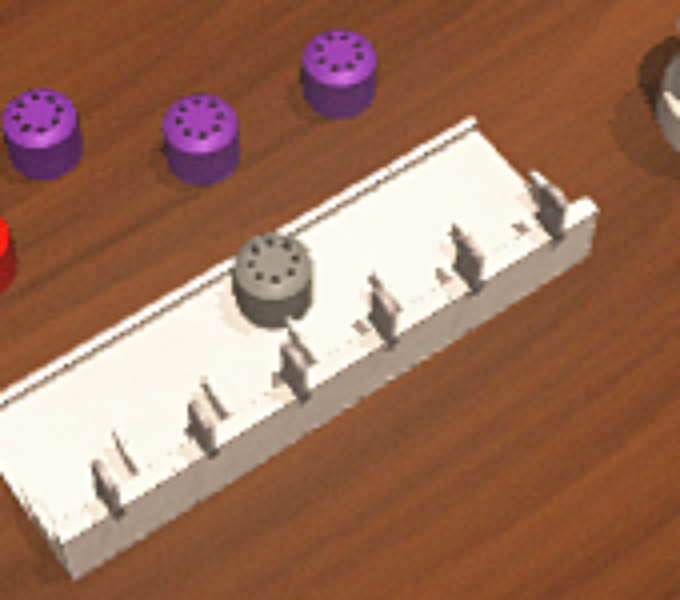

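Top view: the arm hides the puck. In the scene view it sits at about rack y = -20, in line with finger contact (8.3-28). So about 6 mm more is needed.

>>> play_rows --motion '[0, 0, 0, 0, -0.003, -0.001, 1, 0, 0, 0, 0, -0.003, 0, 1, 0, 0, 0, 0, 0, 0, 1, 0, 0, 0, 0, 0, 0, 1]'

```text
clock: 10.85
eef_pos: [547.7, -5.6, 20.8]
eef_rot: [-0.224, 1.57, -0.251]
wrist_force: [1.2, -0.7, -0.0]
finger_gap: 0.4
```

```bash
python3 - <<'E'
from h import *
go(-37,2.5,20)
E
```

```text
clock 10.85 tcp rack [-36.9   2.6  20.8] F [ 1.2 -0.7 -0. ] gap 0.39974724815813345
turn [-0.0002  0.0012  0.0003] shift now-axes mm [ 0.8 -0.1 -0.1] shift target-axes [ 0.8 -0.1 -0.1]
```

>>> play_rows --motion '[0, 0, 0, 0, 0.006, 0, 1, 0, 0, 0, 0, 0.006, 0, 1, 0, 0, 0, 0, 0, 0, 1, 0, 0, 0, -0.02, 0, 0, 1, 0, 0, 0, -0.02, 0, 0, 1, 0, 0, 0, -0.02, 0, 0, 1, 0, 0, 0, 0, 0, 0, 1, 0, 0, 0, 0, -0.02, -0.025, 1, 0, 0, 0, 0, -0.02, -0.025, 1, 0, 0, 0, 0, 0, 0, 1, 0, 0, 0, 0, 0, 0, 1]'

```text
clock: 11.95
eef_pos: [494.4, -30.4, 79.5]
eef_rot: [-3.064, 1.569, -3.087]
wrist_force: [0.4, 0.5, 0.3]
finger_gap: 0.3
```

```bash
python3 - <<'E'
from h import *
go(-85,-25.5,20)
im,d,p=shot('scene','s10.png')
cv2.imwrite('pics/s10c.png',cv2.resize(im[200:350,240:410],None,fx=4,fy=4))
E
```

```text
clock 11.95 tcp rack [-89.5 -23.5  79.5] F [0.4 0.5 0.3] gap 0.28561395790326677
turn [ 0.0028 -0.0018  0.0001] shift now-axes mm [59.5 -2.   4.6] shift target-axes [59.5 -2.   4.5]
```

View pics/s10c.png

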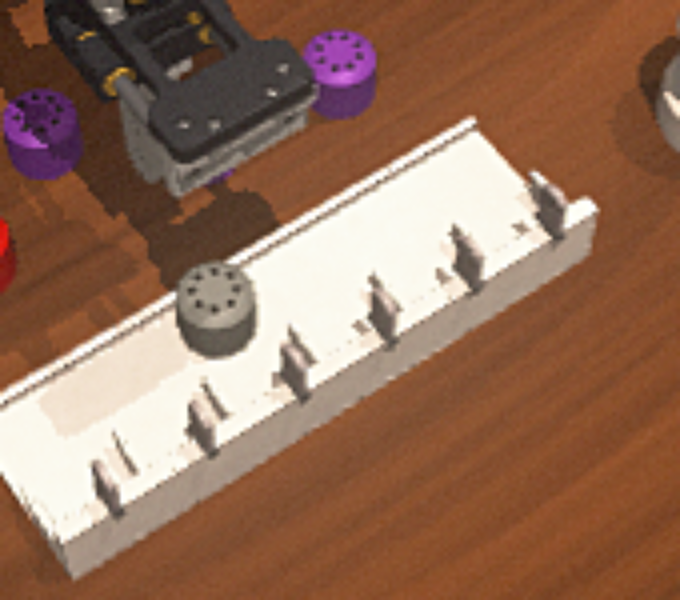

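```bash
python3 - <<'E'
from h import *
p=camera_params('scene')
f=lambda cx,cy:rayz(p,240+cx/4,200+cy/4,38)
print(f(215,287),f(273,259))
s0=cv2.imread('pics/scene0.png');s1=cv2.imread('pics/s10.png')
r=s0[255:285,295:322]
t=cv2.matchTemplate(s1[240:310,270:340],r,cv2.TM_CCOEFF_NORMED);print(cv2.minMaxLoc(t))
m=cv2.minMaxLoc(t)[3];dx,dy=m[0]+270-295,m[1]+240-255
print(rayz(p,308.5+dx,265+dy,38)-rayz(p,308.5,265,38))
for o in place_of('scene','scrubber')[:5]: print(round(o['conf'],2),np.round(RR.T@(w(p,o['at'])-O)))
E
```

```text
[-37.74051288 -26.83490915  38.        ] [-34.78922591   5.42661796  38.        ]
(-0.5384393930435181, 0.8939993977546692, (41, 25), (11, 23))
[ -0.48764284 -32.7051994    0.        ]
0.93 [-39. -28.   1.]
0.9 [-137. -105.    2.]
0.82 [-128.  111.   -0.]
0.75 [-185.  -47.    0.]
```

The scrubber moved -32.5 mm, so it is now at about y = -25, lined up with the third gap. View: the puck top is at crop (215,287), in front of the gap between the dividers at (205,385) and (290,325). I lower the finger in front of the lip.

>>> play_rows --motion '[0.002, -0.002, 0, 0.01, -0.002, 0, 1, 0, 0, 0, 0.015, 0, 0, 1, 0, 0, 0, 0.015, 0, 0, 1, 0, 0, 0, 0.01, 0, 0, 1, 0, 0, 0, 0, 0, 0, 1, 0, 0, 0, 0, 0, 0, 1]'

```text
clock: 12.65
eef_pos: [496.0, -30.6, 24.1]
eef_rot: [3.006, 1.57, 2.983]
wrist_force: [-0.9, 0.7, 0.5]
finger_gap: 0.4
```

```bash
python3 - <<'E'
from h import *
go(-85,-25.5,20)
E
```

```text
clock 12.65 tcp rack [-87.9 -23.6  24.1] F [-0.9  0.7  0.5] gap 0.4071368498126405
turn [ 0.0038 -0.0009 -0.0001] shift now-axes mm [ 4.1 -1.9  2.9] shift target-axes [ 4.1 -1.9  2.9]
```

>>> play_rows --motion '[0.004, 0, 0, 0.004, -0.002, 0.003, 1, 0, 0, 0, 0, 0, 0.006, 1, 0, 0, 0, 0, 0, 0.005, 1, 0, 0, 0, 0, 0, 0.005, 1, 0, 0, 0, 0, 0, 0.005, 1, 0, 0, 0, 0, 0, 0.005, 1, 0, 0, 0, 0, 0, 0.005, 1, 0, 0, 0, 0, 0, 0, 1]'

```text
clock: 13.45
eef_pos: [534.6, -33.8, 21.6]
eef_rot: [-0.092, 1.568, -0.118]
wrist_force: [0.1, 0.1, 0.7]
finger_gap: 0.4
```

```bash
python3 - <<'E'
from h import *
go(-28.5,-25.5,20)
im,d,p=shot('scene','s11.png')
cv2.imwrite('pics/s11c.png',cv2.resize(im[200:350,240:410],None,fx=4,fy=4))
E
```

```text
clock 13.45 tcp rack [-49.3 -25.9  21.6] F [0.1 0.1 0.7] gap 0.4039057845256959
turn [-0.0005  0.0024  0.0002] shift now-axes mm [ 1.7  0.4 20.8] shift target-axes [ 1.6  0.4 20.8]
```

View pics/s11c.png

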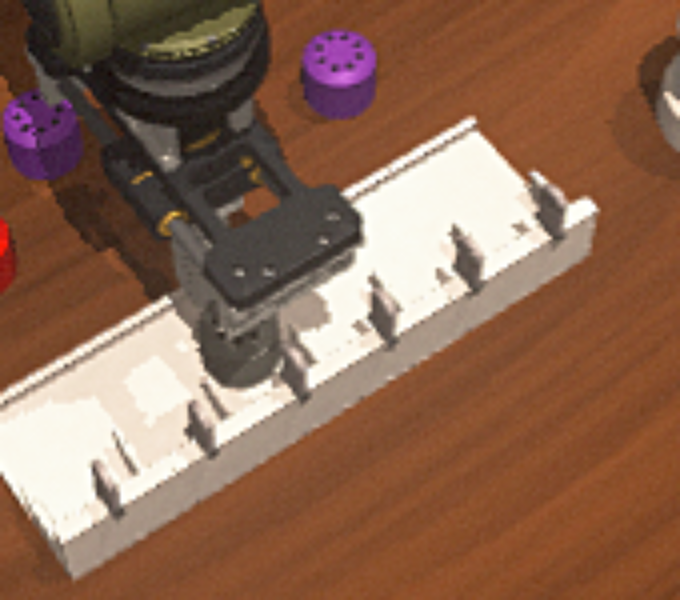

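View: the puck (crop 238,350) is entering between the two dividers, upright. I push on.

>>> play_rows --motion '[0, 0.002, 0, 0.001, 0, 0.005, 1, 0, 0, 0, 0, 0, 0.005, 1, 0, 0, 0, 0, 0, 0.004, 1, 0, 0, 0, 0, 0, 0.003, 1, 0, 0, 0, 0, 0, 0, 1]'

```text
clock: 14.0
eef_pos: [552.5, -34.3, 20.4]
eef_rot: [-2.631, 1.57, -2.657]
wrist_force: [0.0, -0.1, 0.2]
finger_gap: 0.3
```

```bash
python3 - <<'E'
from h import *
go(-28.5,-25.5,20)
E
```

```text
clock 14.0 tcp rack [-31.4 -25.9  20.4] F [ 0.  -0.1  0.2] gap 0.3062080533784889
turn [-0.0005 -0.0004  0.0002] shift now-axes mm [0.4 0.4 2.9] shift target-axes [0.4 0.4 2.9]
```

>>> play_rows --motion '[0, 0, 0, 0, 0, 0.002, 1, 0, 0, 0, 0, 0, 0.0015, 1, 0, 0, 0, 0, 0, 0.001, 1, 0, 0, 0, 0, 0, 0, 1]'

```text
clock: 14.4
eef_pos: [557.2, -34.4, 20.3]
eef_rot: [-2.919, 1.57, -2.946]
wrist_force: [-0.3, -0.7, 0.4]
finger_gap: 0.4
```

```bash
python3 - <<'E'
from h import *
go(-28.5,-25.5,20)
im,d,p=shot('scene','s12.png')
cv2.imwrite('pics/s12c.png',cv2.resize(im[200:350,240:410],None,fx=4,fy=4))
E
```

```text
clock 14.4 tcp rack [-26.7 -25.9  20.3] F [-0.3 -0.7  0.4] gap 0.4468926539928903
turn [-0.0005 -0.0007  0.0002] shift now-axes mm [ 0.3  0.4 -1.8] shift target-axes [ 0.3  0.4 -1.8]
```

View pics/s12c.png

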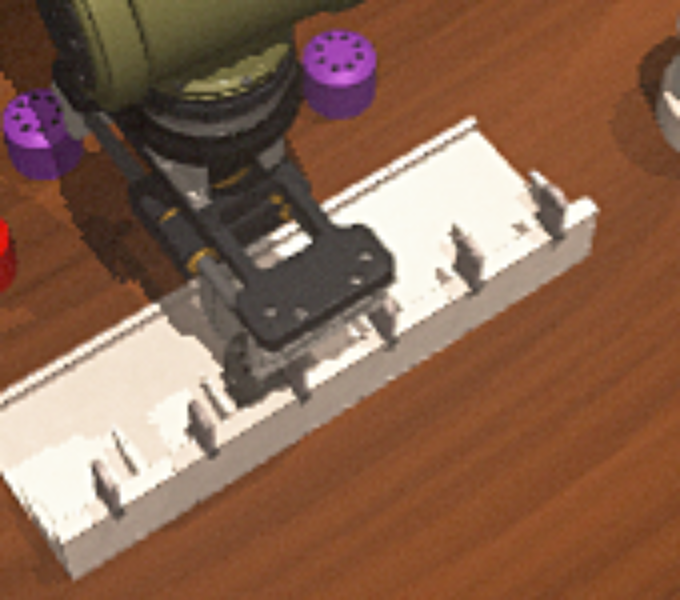

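No rail contact in the force reading yet. I push on in small steps and watch the force.

>>> play_rows --motion '[0, 0, 0, 0, 0, 0.001, 1, 0, 0, 0, 0, 0, 0.001, 1, 0, 0, 0, 0, 0, 0, 1]'

```text
clock: 14.75
eef_pos: [558.0, -34.4, 20.2]
eef_rot: [-3.124, 1.567, 3.133]
wrist_force: [0.0, -0.2, 1.1]
finger_gap: 0.3
```

```bash
python3 - <<'E'
from h import *
go(-28.5,-25.5,20)
E
```

```text
clock 14.75 tcp rack [-25.9 -25.9  20.2] F [ 0.  -0.2  1.1] gap 0.29173003681661325
turn [-0.0004 -0.0039  0.0001] shift now-axes mm [ 0.2  0.3 -2.6] shift target-axes [ 0.2  0.4 -2.6]
```

>>> play_rows --motion '[0, -0.004, 0, 0, 0, 0.002, 1, 0, 0, 0, 0, 0, 0.002, 1, 0, 0, 0, 0, 0, 0, 1]'

```text
clock: 15.05
eef_pos: [557.8, -34.3, 19.7]
eef_rot: [3.109, 1.56, 3.083]
wrist_force: [-0.1, -0.0, 1.0]
finger_gap: 0.6
```

```bash
python3 - <<'E'
from h import *
go(-28.5,-25.5,20)
E
```

```text
clock 15.05 tcp rack [-26.1 -25.8  19.7] F [-0.1 -0.   1. ] gap 0.649434906859669
turn [-0.0003 -0.0111 -0.0004] shift now-axes mm [-0.2  0.3 -2.4] shift target-axes [-0.3  0.3 -2.4]
```

The tip no longer advances at -26, so the scrubber seems to be home. I back off, rise clear, and look.

>>> play_rows --motion '[0, 0, 0, 0, 0, -0.005, 1, 0, 0, 0, 0, 0, -0.01, 1, 0, -0.01, 0, 0, 0, -0.02, 1, 0, 0, 0, 0, 0, -0.02, 1, 0, 0, 0, -0.03, 0, 0, 1, 0, 0, 0, -0.04, 0, -0.02, 1, 0, 0, 0, -0.04, 0, -0.04, 1, 0, 0, 0, 0, 0, -0.04, 1, 0, 0, 0, 0, 0, -0.04, 1, 0, 0, 0, 0, 0, 0, 1, 0, 0, 0, 0, 0, 0, 1]'

```text
clock: 16.15
eef_pos: [356.5, -28.7, 127.7]
eef_rot: [-0.085, 1.564, -0.111]
wrist_force: [0.7, -0.4, -0.2]
finger_gap: 0.2
```

```bash
python3 - <<'E'
from h import *
go(-28.5,-25.5,20)
im,d,p=shot('scene','s13.png')
cv2.imwrite('pics/s13c.png',cv2.resize(im[200:350,240:410],None,fx=4,fy=4))
for o in place_of('scene','scrubber')[:5]: print(round(o['conf'],2),np.round(RR.T@(w(p,o['at'])-O)))
im,d,p=shot('top','t13.png')
cv2.imwrite('pics/t13c.png',cv2.resize(im[190:280,255:450],None,fx=4,fy=4,interpolation=cv2.INTER_CUBIC))
for o in place_of('top','scrubber')[:5]: print(round(o['conf'],2),np.round(RR.T@(w(p,o['at'])-O)))
E
```

```text
clock 16.15 tcp rack [-227.4  -25.4  127.7] F [ 0.7 -0.4 -0.2] gap 0.21077517453839942
turn [-0.0003  0.0068  0.0006] shift now-axes mm [109.   -0.  198.2] shift target-axes [ 1.077e+02 -1.000e-01  1.989e+02]
0.9 [-135.   23.   -4.]
0.9 [-187.  -43.    0.]
0.85 [-138. -107.    2.]
0.74 [-126.  114.   -2.]
0.65 [  6. -29.   2.]
0.84 [-125.  112.   -2.]
0.7 [-136.   24.   -1.]
0.67 [-140. -106.    2.]
0.6 [  5. -25.   3.]
0.36 [-186.  -43.   -1.]
```

View pics/s13c.png

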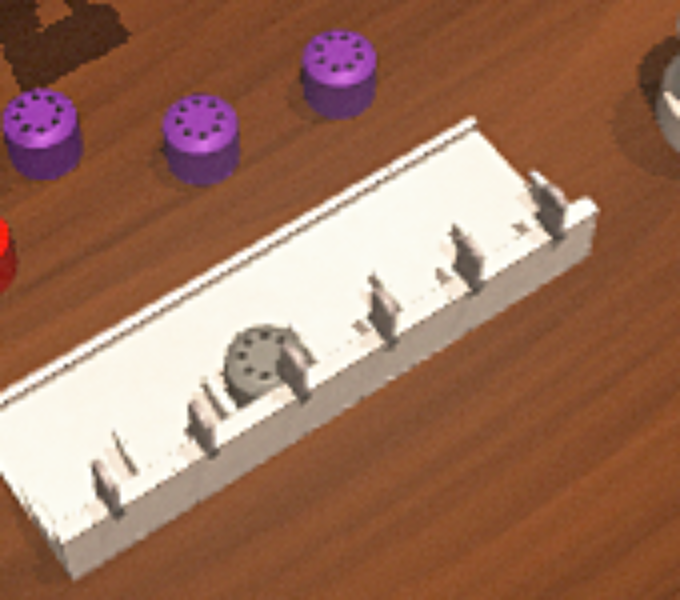

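View pics/t13c.png

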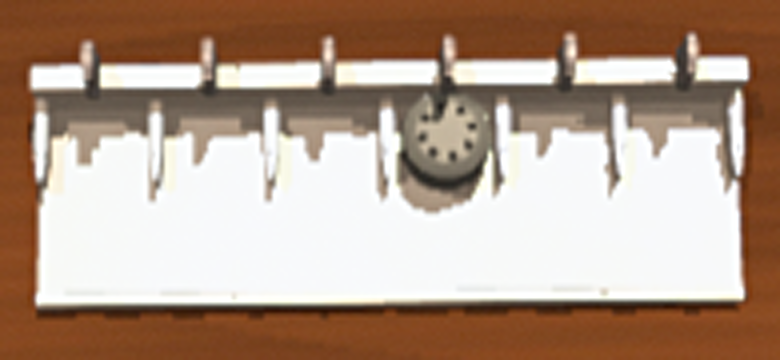

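```bash
python3 - <<'E'
from h import *
im0=cv2.imread('pics/top2.png')
im,d,p=shot('top','t14.png')
K=np.array([[p['fx'],0,p['cx']],[0,p['fy'],p['cy']],[0,0,1.]])
H,W=d.shape;u,v=np.meshgrid(np.arange(W),np.arange(H))
r=cv2.undistortPoints(np.stack([u.ravel(),v.ravel()],1).astype(float)[:,None],K,np.array([p['k1'],0,0,0.]))[:,0].reshape(H,W,2)
P=np.dstack([r*d[...,None],d])@np.array(p['T'])[:3,:3].T+np.array(p['T'])[:3,3]
Q=(P-O)@RR
P0=np.load('P.npy');Q0=(P0-O)@RR
for q in (Q0,Q):
    a=q[190:280,255:450].reshape(-1,3)
    m=(abs(a[:,2]-37)<5)&(a[:,0]<24)&(abs(a[:,1])<47)
    b=a[m];print(m.sum(),b.mean(0),np.percentile(b,[1,99],axis=0).round(1), cv2.minEnclosingCircle(b[:,:2].astype(np.float32)))
# rail front edge
a=Q[190:280,255:450].reshape(-1,3);k=(abs(a[:,2]-44)<3)&(abs(a[:,1])<140)&(a[:,0]>10)
print('rail x',np.percentile(a[k,0],[1,5,50,95,99]))
k=abs(a[:,1]+25.5)<8
o=np.argsort(a[k][:,0]);print(np.c_[a[k][o]][::4].round(0)[-60:].tolist())
g=place_of('top','pump'); print([ (round(o['conf'],2),w(p,o['at']).round()) for o in g])
g=place_of('top','lantern'); print([ (round(o['conf'],2),w(p,o['at']).round()) for o in g])
E
```

```text
385 [-34.54518219   7.53882518  36.22195832] [[-55.6 -26.2  32.1]
 [ 23.9  30.5  41.2]] ((-6.60265588760376, 1.5977003574371338), 50.870174407958984)
383 [  4.63080693 -23.40539854  35.8989292 ] [[-13.8 -44.3  32.2]
 [ 23.9  36.   41.5]] ((11.704588890075684, -0.14872494339942932), 45.8642578125)
rail x [20.29624443 23.79708065 28.53656569 33.47348414 34.27864297]
[[16.0, -29.0, 38.0], [17.0, -25.0, 37.0], [19.0, -20.0, 36.0], [19.0, -24.0, 35.0], [20.0, -25.0, 45.0], [21.0, -31.0, 35.0], [21.0, -24.0, 42.0], [21.0, -33.0, 33.0], [21.0, -26.0, 68.0], [22.0, -25.0, 52.0], [23.0, -28.0, 70.0], [23.0, -31.0, 31.0], [24.0, -24.0, 72.0], [24.0, -20.0, 43.0], [25.0, -27.0, 76.0], [25.0, -18.0, 40.0], [25.0, -26.0, 73.0], [26.0, -30.0, 43.0], [27.0, -27.0, 74.0], [27.0, -29.0, 44.0], [28.0, -24.0, 77.0], [29.0, -30.0, 46.0], [29.0, -27.0, 77.0], [30.0, -26.0, 74.0], [31.0, -32.0, 43.0], [32.0, -20.0, 39.0], [33.0, -23.0, 51.0], [33.0, -22.0, 41.0], [36.0, -23.0, 50.0], [46.0, -24.0, -2.0], [48.0, -20.0, 0.0], [49.0, -18.0, 2.0], [50.0, -22.0, 3.0], [51.0, -26.0, -1.0], [53.0, -33.0, 2.0], [54.0, -20.0, 3.0], [55.0, -24.0, 2.0], [56.0, -22.0, -4.0], [57.0, -31.0, -1.0], [57.0, -33.0, -3.0], [59.0, -26.0, -1.0], [59.0, -19.0, -2.0], [60.0, -20.0, 1.0], [61.0, -22.0, -0.0], [61.0, -33.0, -4.0], [63.0, -22.0, -2.0], [63.0, -24.0, -4.0], [64.0, -24.0, -0.0], [65.0, -26.0, -2.0], [66.0, -22.0, 1.0], [67.0, -30.0, -2.0], [67.0, -32.0, -5.0], [68.0, -22.0, -1.0], [69.0, -21.0, -5.0], [70.0, -21.0, 1.0], [71.0, -22.0, 2.0], [72.0, -19.0, 0.0], [72.0, -24.0, -1.0], [73.0, -22.0, 1.0], [74.0, -30.0, -1.0]]
[(0.73, array([ 572., -289.,   -2.]))]
[(0.61, array([599., 257.,  -2.]))]
```

The last measurements agree. The front edge of the scrubber's top moved 41.8 mm (about 42 was needed), which puts its origin at x ≈ 4 and y ≈ -25. All tabs are upright in both pictures, the pump and lantern are unmoved, and the arm is clear.

```bash
python3 -c "
from cell import *
print(sign_off())"
```

```text
the job is handed in; nothing more can be done
None
```

I counted three gaps from the pump end and pushed the grey scrubber into the third, then handed the job in at about 16 s of the 64 s. Hand-in gave no verdict.

- **Tabs:** The pump stands at the rack's -y end, so I ran the shut fingertip along the rail in +y. Pictures showed tabs f, e and d each lying well over in turn. I lifted before reaching tab c. In the last pictures all six tabs are upright.
- **Scrubber:** I pushed it 33 mm along the tray, then about 42 mm into the gap, until the fingertip stopped advancing.
- **Last position check:** The depth measurement puts it at about rack x = +4, y = -25 mm. The networks gave x = +5 to +6 and y = -25 to -29 mm.
- **Pump and lantern:** Both were found within about 2 mm of where they started.

**What disagreed:**
- The wrist force showed no clear rise when the scrubber reached the rail. That it is home rests on the finger stopping and on the depth and picture checks.
- A rough pixel estimate from the top view gave x of about 1 mm, lower than the depth figure but still inside the allowed range.

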